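# Lay up a small pallet in its assembly jig

### The job

Lay up the small pallet in the plywood jig, ready for nailing: stand the two stringers on edge, each down in its own trough of the jig, and only then lay the three deck boards flat across the top of both stringers. The two wide boards go at the near and far ends, their outer edges flush with the stringers' ends, and the narrow board goes midway between them with even gaps, all three square to the stringers and centred over them from side to side. Leave the open carton of screws and the tape measure where they stand.

Things in the scene. Friction and masses are not known exactly. Their poses are not given: they have to be found in the camera images.
- jig: fixed plywood jig, base 232x190x12 mm. Origin: centre of its underside; x along its two troughs (+x: far end), z up. Troughs centred at y = +/-55, floor at z = 12, 48 wide, 195 long, between cleats 22 high that slope back 5 at the top and leave 60 open at mid-length. Seated stringers top out at z = 101. Wide boards centre at x = +/-67.5, narrow one at x = 0, all at y = 0 (gaps 26 mm).
- stringer_a: a stringer: softwood offcut 38 wide x 185 long x 89 tall (mm), standing on its 38 mm edge, 0.3 kg. Origin: centre of its underside. x across the 38 mm, y along the length (either end first), z up. Grip it across the 38 mm, in the upper half. The two are alike: either trough will do.
- stringer_b: a stringer: softwood offcut 38 wide x 185 long x 89 tall (mm), standing on its 38 mm edge, 0.3 kg. Origin: centre of its underside. x across the 38 mm, y along the length (either end first), z up. Grip it across the 38 mm, in the upper half. The two are alike: either trough will do.
- wide_board_a: a wide deck board, plain light wood, 50 x 160 x 19 mm thick, lying flat, about 0.085 kg, with four small dark pilot-hole marks. Origin: centre of its underside. x across the 50 mm, y along the 160 mm, z up. The two wide boards are alike.
- wide_board_b: a wide deck board, plain light wood, 50 x 160 x 19 mm thick, lying flat, about 0.085 kg, with four small dark pilot-hole marks. Origin: centre of its underside. x across the 50 mm, y along the 160 mm, z up. The two wide boards are alike.
- narrow_board: the narrow deck board, plain light wood, 32 x 160 x 19 mm thick, lying flat, about 0.055 kg, with four small dark pilot-hole marks. Origin: centre of its underside. x across the 32 mm, y along the 160 mm, z up.
- screw_carton: bystander: open cardboard carton of wood screws, 86 x 113 x 95 mm, loose; origin at the centre of its underside. Not to be moved.
- tape: bystander: yellow pocket tape measure standing up, 37 x 76 x 65 mm, loose; origin at the centre of its underside. Not to be moved.

How it is judged:
On the way:
1. both stringers stand on edge in the jig, one down in each trough (((x of stringer_a in the frame of jig between -0.012 and 0.012 m and y of stringer_a in the frame of jig between 0.046 and 0.064 m and z of stringer_a in the frame of jig between 0.007 and 0.017 m and angle between each of stringer_a, stringer_b's own z axis and vertical below 0.06 rad and angle between the y axis of each of stringer_a, stringer_b and the x axis of jig, either way round below 0.12 rad and x of stringer_b in the frame of jig between -0.012 and 0.012 m and y of stringer_b in the frame of jig between -0.064 and -0.046 m and z of stringer_b in the frame of jig between 0.007 and 0.017 m) or (x of stringer_a in the frame of jig between -0.012 and 0.012 m and y of stringer_a in the frame of jig between -0.064 and -0.046 m and z of stringer_a in the frame of jig between 0.007 and 0.017 m and angle between each of stringer_a, stringer_b's own z axis and vertical below 0.06 rad and angle between the y axis of each of stringer_a, stringer_b and the x axis of jig, either way round below 0.12 rad and x of stringer_b in the frame of jig between -0.012 and 0.012 m and y of stringer_b in the frame of jig between 0.046 and 0.064 m and z of stringer_b in the frame of jig between 0.007 and 0.017 m))), for 0.2 s.
At the end, for the whole second after the job is handed in: A stringer on edge at the bottom of each trough (12 mm along, 9 mm across of its centre); on both of them, flat, the wide boards flush with the ends and the narrow one midway, each within 13 mm of its place both ways and square within 8 degrees; all at rest, carton and tape not moved (((x of stringer_a in the frame of jig between -0.012 and 0.012 m and y of stringer_a in the frame of jig between 0.046 and 0.064 m and z of stringer_a in the frame of jig between 0.007 and 0.017 m and angle between each of stringer_a, stringer_b's own z axis and vertical below 0.06 rad and angle between the y axis of each of stringer_a, stringer_b and the x axis of jig, either way round below 0.12 rad and x of stringer_b in the frame of jig between -0.012 and 0.012 m and y of stringer_b in the frame of jig between -0.064 and -0.046 m and z of stringer_b in the frame of jig between 0.007 and 0.017 m) or (x of stringer_a in the frame of jig between -0.012 and 0.012 m and y of stringer_a in the frame of jig between -0.064 and -0.046 m and z of stringer_a in the frame of jig between 0.007 and 0.017 m and angle between each of stringer_a, stringer_b's own z axis and vertical below 0.06 rad and angle between the y axis of each of stringer_a, stringer_b and the x axis of jig, either way round below 0.12 rad and x of stringer_b in the frame of jig between -0.012 and 0.012 m and y of stringer_b in the frame of jig between 0.046 and 0.064 m and z of stringer_b in the frame of jig between 0.007 and 0.017 m)) and ((x of wide_board_a in the frame of jig between 0.0545 and 0.0805 m and y of wide_board_a in the frame of jig between -0.013 and 0.013 m and z of wide_board_a in the frame of jig between 0.096 and 0.106 m and angle between each of wide_board_a, wide_board_b's own z axis and vertical below 0.06 rad and angle between the y axis of each of wide_board_a, wide_board_b and the y axis of jig, either way round below 0.15 rad and x of wide_board_b in the frame of jig between -0.0805 and -0.0545 m and y of wide_board_b in the frame of jig between -0.013 and 0.013 m and z of wide_board_b in the frame of jig between 0.096 and 0.106 m) or (x of wide_board_a in the frame of jig between -0.0805 and -0.0545 m and y of wide_board_a in the frame of jig between -0.013 and 0.013 m and z of wide_board_a in the frame of jig between 0.096 and 0.106 m and angle between each of wide_board_a, wide_board_b's own z axis and vertical below 0.06 rad and angle between the y axis of each of wide_board_a, wide_board_b and the y axis of jig, either way round below 0.15 rad and x of wide_board_b in the frame of jig between 0.0545 and 0.0805 m and y of wide_board_b in the frame of jig between -0.013 and 0.013 m and z of wide_board_b in the frame of jig between 0.096 and 0.106 m)) and x of narrow_board in the frame of jig between -0.013 and 0.013 m and y of narrow_board in the frame of jig between -0.013 and 0.013 m and z of narrow_board in the frame of jig between 0.096 and 0.106 m and angle between narrow_board's own z axis and vertical below 0.06 rad and angle between the y axis of narrow_board and the y axis of jig, either way round below 0.15 rad and linear speed of each of stringer_a, stringer_b, wide_board_a, wide_board_b, narrow_board below 0.02 m/s and angular speed of each of stringer_a, stringer_b, wide_board_a, wide_board_b, narrow_board below 0.2 rad/s); the robot touches nothing.
It fails at once if the screw carton is pushed aside by more than 30 mm or tipped (distance of screw_carton from where it was at the start of the episode above 0.03 m or angle between screw_carton's own z axis and vertical above 0.3 rad).
It fails at once if the tape measure is pushed aside by more than 30 mm or tipped (distance of tape from where it was at the start of the episode above 0.03 m or angle between tape's own z axis and vertical above 0.3 rad).
It also fails if it takes over 128 s, if anything falls off the work surface, if the arm or the gripper's body presses on something with over 40 N, if the wrist force passes 120 N, or if a joint passes its speed limit or range.

### The arm

A 7-joint arm with a two-finger parallel gripper is mounted at the origin on a cart in front of the work surface, level with it; the furniture and walls round the work are solid. World frame = base frame: x ahead of the robot, y to its left, z up, the work surface at z = 0. Lengths are in m, angles in rad, forces in N, time in s.
With the tool pointing down it reaches from about 0.4 to 0.85 m from the base axis. Payload 4.5 kg.
Tool frame: the origin (TCP) lies at the very end of the fingers, on their centre line; the grasp point (between the pads) lies 19 mm behind it; z points along the fingers, y is the line along which they close (so a half turn about z gives the same grasp; the last joint's range is limited). The gripper opens to 88 mm and grips with 3 to 60 N. Pads are 18 mm wide; open, the fingers measure 123 mm over their backs; the gripper's body (75 mm by 187 mm) begins 45 mm behind the grasp point.
Start: joints at [-1.273, 0.689, -0.195, 1.565, 0.157, 0.902, -0.215], TCP at [0.163, 0.603, 0.203] pointing down, gripper open.
Joint ranges: [-3.01, 3.01], [-0.46, 2.08], [-1.47, 1.51], [0.13, 2.56], [-1, 4.14], [0.04, 2.09], [-2.66, 2.66]. Speed limits (rad/s): [2.57, 2.57, 3.14, 3.14, 3.14, 3.14, 3.14].

### API

Orientations are given as a unit quaternion [x, y, z, w].
In Python, from plant import r, optics gives the robot as it stands.
- The arm moves only by the tool servo_tool, never from a script. Its arguments are lists of equal length, an entry for each row: "translation": the shift along the tool's x, y, z in m, a list of three; "turn": the turn, a rotation vector about the tool's x, y, z in rad, a list of three. In form: {"translation": [[dx, dy, dz], ...], "turn": [[rx, ry, rz], ...]}. A call has 1 to 10 rows; each row shifts and turns the commanded pose from where the row before left it, along the tool's axes as they then stand; what a row does not reach is not made up. A row lasts 1/8 s, in which the tool goes at most 62.5 mm and 10.7 degrees, less where a joint would pass 70% of its speed; a pose out of reach is approached as far as the arm can. A call is refused whole if a number of a shift passes 0.0625 or a number of a turn 0.188, either way. A call with a gripper value outside its range is refused whole. "grip" is the opening, from 0 (shut) to 1 (fully open), set as the call begins (left out, the last holds). The fingers move at their own pace and stop on an object; "grip_force" is the grip in N (left out, the last holds). Time passes only in rows, so rows that do not move let the fingers close. It gives the time, the measured TCP pose, the force, the opening and the grip force at its end, in the units of the state.
- r.get_state(): the state, without advancing time (a new reading comes with each control period).
- optics.snapshot(name): name is "side" or "top" or "wrist"; returns a dict with "img" (384x512x3 uint8, red, green, blue), "z_map" (384x512 float32, m along the optical axis (not along the pixel's ray), 0 where there is no reading), "mtx" (3x3 intrinsics, pixels), "k1" (the pictures are not rectified: a ray, as slopes to the right and down, at radius r is drawn at 1 + k1 r^2 times it, then the intrinsics apply), "R" (3x3) and "t" (3): a world point X has camera coordinates R X + t. Camera axes: x right, y down, z forward; pixel columns grow to the right and rows downward; lengths in m; the calibration is good to about 2 mm. A picture is of the moment at which its call begins.
- r.finish_job(): hands the job in; it is judged then, once.
The state is a dict: "clock": time; "q": joint angles; "qd": joint speeds; "joint_torque": joint torques, N m; "tool_pos": TCP position; "eef_rot": TCP orientation; "contact_force": force on the tool from outside, world axes, zero at the start; "moment": the same for the moment, N m; "opening": opening from 0.0 (shut) to 1.0 (fully open); "finger_force": force on a finger pad.
Only numpy, scipy, OpenCV 4.12 (cv2) and the standard library are available. Lean on these libraries where they do the work, as an engineer would, in place of code of your own. Each camera call takes 0.05 s, during which the arm holds its last target. There are 200 camera calls.

## Working session

There is one attempt and no reset: what is moved stays moved. The work goes in short steps, Python scripts to look and compute and a tool call to move; the robot and the scene stay as the last step left them, time stands still between calls to the robot, and variables do not carry over. Pictures are saved under pics/ and viewed, at most 14 in all, crops included, and the job is handed in when it is done.

Besides the shell and the picture viewer there is one more tool, called by a JSON object that holds its "fn" and its "kwargs". servo_tool: Moves the arm, as the interface text tells. Its arguments: {"type":"object","properties":{"translation":{"type":"array"},"turn":{"type":"array"},"grip":{"type":"number"},"grip_force":{"type":"number"}},"required":["translation","turn"]}

```bash
mkdir -p pics; ls; cat > h.py <<'E'
import numpy as np, cv2
from plant import r, optics
def snap(n,save=None):
    s=optics.snapshot(n)
    if save: cv2.imwrite('pics/'+save, s['img'][:,:,::-1])
    np.savez('last_%s.npz'%n, **s)
    return s
def load(n): return dict(np.load('last_%s.npz'%n))
def world(s):
    "world point per pixel from z_map"
    h,w=s['z_map'].shape; u,v=np.meshgrid(np.arange(w),np.arange(h))
    d=slopes(s,np.stack([u.ravel(),v.ravel()],1)).reshape(h,w,2)
    P=np.dstack([d,np.ones((h,w))])*s['z_map'][...,None]
    return (P-s['t'])@s['R']
def slopes(s,uv):
    uv=np.asarray(uv,float); K=s['mtx']
    d=np.stack([(uv[:,0]-K[0,2])/K[0,0],(uv[:,1]-K[1,2])/K[1,1]],1)
    x=d.copy()
    for _ in range(20): x=d/(1+float(s['k1'])*(x**2).sum(1,keepdims=True))
    return x
def onplane(s,uv,z):
    x=slopes(s,uv); ray=np.c_[x,np.ones(len(x))]@s['R']; c=-s['R'].T@s['t']
    return c+ray*((z-c[2])/ray[:,2])[:,None]
E
python3 - <<'E'
from h import *
for n in('top','side'):
    s=snap(n,n+'0.png'); print(n,-s['R'].T@s['t'],s['k1'],s['mtx'][0,0])
print(r.get_state())
E
```

```text
pics
top [0.39115461 0.03969267 1.21744635] -0.0004038745177131988 396.79874881238607
side [ 0.21453315 -0.64637039  0.64431412] -0.09347182847393823 365.5500449554411
{'clock': 0.1, 'q': array([-1.2731803 ,  0.68988431, -0.19455331,  1.56623628,  0.15731523,
        0.90251376, -0.21509558]), 'qd': array([ 1.73336384e-03, -2.84157186e-03,  5.39585542e-04, -4.75303330e-03,
        8.62515409e-04, -1.90982535e-05, -7.54649963e-04]), 'joint_torque': array([-3.69987683e-03, -5.28502357e+01, -1.27116513e+00, -1.53839761e+01,
       -5.24127809e-02,  1.97875997e-03,  3.04636717e-05]), 'tool_pos': array([0.16284825, 0.60276005, 0.202202  ]), 'eef_rot': array([ 1.31468595e-01,  9.91319994e-01, -8.21869476e-04, -5.11790950e-05]), 'contact_force': array([ 0.72721791, -0.4078777 , -1.16274084]), 'moment': array([ 0.0092128 , -0.00671334, -0.03114463]), 'finger_force': 0.0, 'opening': 1.0013224947909252}
```

View pics/top0.png

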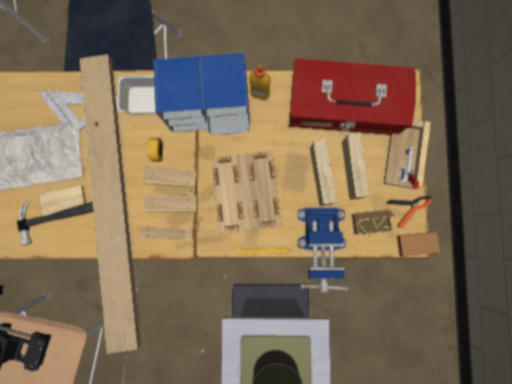

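View pics/side0.png

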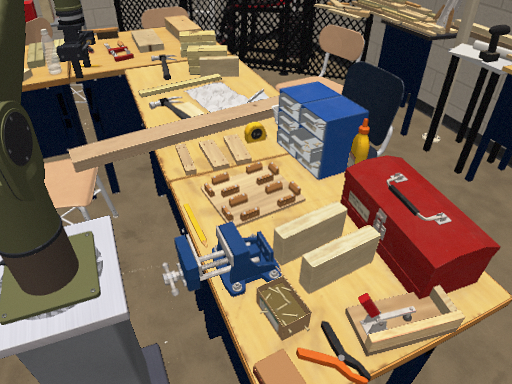

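Top view: the jig is at about (247,192), the boards at (170,177), (170,203) and (165,233), and the stringers at (323,170) and (357,165). The tape is at (154,149) and the carton at (372,222). The vise at (322,228) and the blue cabinet at (200,95) are obstacles. The side view agrees.

```bash
cat > m.py <<'E'
from h import *
def rects(W,img,zlo,zhi,box,minarea=20,res=0.001):
    """min-area rectangles, in plan, of the points at heights zlo..zhi in box x0,x1,y0,y1"""
    m=(W[...,2]>zlo)&(W[...,2]<zhi)&(W[...,0]>box[0])&(W[...,0]<box[1])&(W[...,1]>box[2])&(W[...,1]<box[3])
    n,l,st,_=cv2.connectedComponentsWithStats(m.astype(np.uint8),connectivity=4)
    out=[]
    for i in range(1,n):
        if st[i,4]<minarea: continue
        p=W[l==i]; (c,sz,a)=cv2.minAreaRect(p[:,:2].astype(np.float32))
        out.append((c,sz,a,np.median(p[:,2]),st[i]))
    return out
E
python3 - <<'E'
from m import *
for n in('top','side'):
    s=load(n); W=world(s)
    print(n)
    for lo,hi,nm in((.010,.03,'boards'),(.075,.1,'stringer'),(.026,.045,'cleats'),(.05,.2,'other')):
        for c,sz,a,z,st in rects(W,s['img'],lo,hi,(.3,.85,-.45,.5),25):
            print(nm,np.round(c,4),np.round(sz,4),round(a,1),round(float(z),4),st)
s=load('top')
c=cv2.resize(s['img'][110:270,130:440],None,fx=2.58,fy=2.58,interpolation=cv2.INTER_CUBIC)
cv2.imwrite('pics/topc.png',c[:,:,::-1])
E
```

```text
top
boards [0.8171 0.4675] [0.0067 0.0643] 89.8 0.022 [123  90   5  21  69]
boards [0.828  0.0455] [0.0541 0.0099] 82.7 0.0218 [251  93  18   7  42]
boards [0.5432 0.4646] [0.4871 0.0051] 8.0 0.02 [114 110  18 158 347]
boards [0.7757 0.4151] [0.0866 0.0038] 89.2 0.0223 [127 113  29   1  29]
boards [ 0.7278 -0.1252] [0.1592 0.0036] 84.8 0.0198 [289 125  52   6  87]
boards [ 0.6458 -0.3284] [0.2118 0.1834] 81.1 0.0191 [ 350  128   71   61 1471]
boards [0.6515 0.3515] [0.0261 0.0697] 65.0 0.0185 [152 140  11  22  46]
boards [ 0.5952 -0.2188] [0.1817 0.0024] 6.2 0.0203 [342 141  10  59  89]
boards [0.5298 0.0878] [0.2315 0.1893] 6.6 0.0128 [ 212  152   69   81 3215]
boards [0.5746 0.3213] [0.1601 0.0507] 85.6 0.0186 [143 168  54  20 856]
boards [0.4914 0.3181] [0.1609 0.0496] 90.0 0.0188 [144 196  53  17 873]
boards [ 0.4659 -0.3983] [0.0849 0.1103] 5.4 0.0183 [387 197  38  31 359]
boards [ 0.4176 -0.1403] [0.1407 0.1234] 89.9 0.015 [298 208  47  42 401]
boards [ 0.4364 -0.1412] [0.0705 0.0534] 89.9 0.0136 [310 213  24  19 152]
boards [ 0.4307 -0.236 ] [0.0603 0.0026] 6.3 0.0204 [352 214
[... 8830 characters left out ...]
 332  56  18 266]
cleats [ 0.3693 -0.4062] [0.0598 0.0735] 6.0 0.0341 [ 254  349   52   35 1134]
other [0.6767 0.0396] [0.8771 0.3467] 90.0 0.1258 [  272    82   222   208 17651]
other [0.6564 0.3613] [0.0525 0.0337] 1.5 0.0593 [246 122  18   9 116]
other [ 0.578  -0.1424] [0.1848 0.0397] 9.2 0.0865 [ 274  201   73   50 1689]
other [ 0.3969 -0.1414] [0.0978 0.063 ] 89.6 0.0995 [ 216  221   40   51 1096]
other [ 0.4633 -0.1401] [0.0111 0.0724] 0.1 0.059 [257 231  17  25 155]
other [ 0.3036 -0.1414] [0.0987 0.0069] 89.9 0.0998 [186 233  17  45 168]
other [ 0.5901 -0.3986] [0.0264 0.1333] 77.8 0.0787 [358 293  58  32 502]
other [ 0.6342 -0.4405] [0.0187 0.1943] 80.4 0.0521 [368 310  91  33 684]
```

View pics/topc.png

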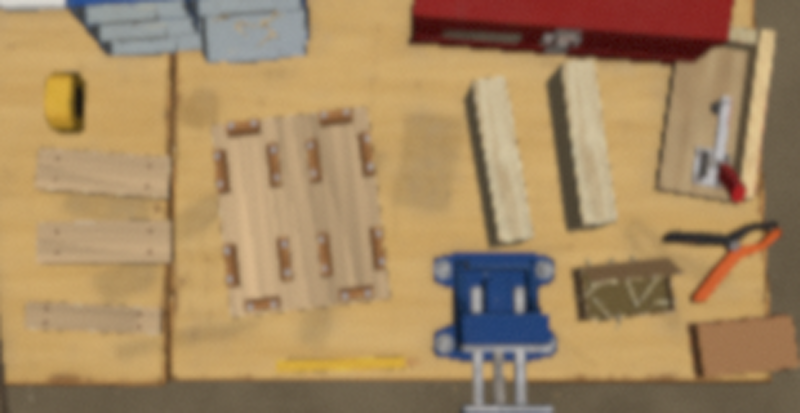

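The crop shows the same layout, with the end stops and cleats of the jig clearly seen. Both views give heights of 89 mm for the stringers, 19 mm for the boards and 34 mm for the cleats. They agree in plan to about 1–2 mm, and the sizes match the text. I'll take:

| Item | Position (m) | Yaw |
|---|---|---|
| Jig | (0.5295, 0.0868) | 6.6° |
| Trough +y | (0.523, 0.1412) | – |
| Trough −y | (0.5357, 0.0319) | – |

Next is a helper that converts world targets to tool-axis rows.

```bash
cat > p.py <<'E'
import sys,numpy as np
from scipy.spatial.transform import Rotation as Ro
from plant import r
# p.py x y z yaw_deg(of tool y) n ; several targets in chain -> rows in tool axes (turn done evenly in the rows)
s=r.get_state(); p=s['tool_pos'].copy(); R=Ro.from_quat(s['eef_rot'])
ym=R.as_matrix()[:,1]; print('t',round(s['clock'],2),'pos',p.round(4),'yaw',round(np.degrees(np.arctan2(ym[1],ym[0])),1),'q7',round(s['q'][6],2),'op',round(s['opening'],3),'f',s['finger_force'],s['contact_force'].round(1))
a=[float(v) for v in sys.argv[1:]]
for i in range(0,len(a),5):
    x,y,z,yaw,n=a[i:i+5]; n=int(n); c,sn=np.cos(np.radians(yaw)),np.sin(np.radians(yaw))
    T=Ro.from_matrix(np.array([[-sn,c,0],[c,sn,0],[0,0,-1]]).T@np.eye(3)) if 0 else Ro.from_matrix(np.column_stack([[-sn,c,0],[c,sn,0],[0,0,-1]]))
    T=Ro.from_matrix(np.column_stack([np.cross([c,sn,0],[0,0,-1]),[c,sn,0],[0,0,-1]]))
    rv=(R.inv()*T).as_rotvec()/n; d=(np.array([x,y,z])-p)/n
    tr=[]
    for k in range(n): tr.append((R.inv().apply(d)).round(4).tolist()); R=R*Ro.from_rotvec(rv)
    p=np.array([x,y,z]); R=T
    print('tr',tr,'turn each',rv.round(4).tolist())
E
python3 p.py .45 .4 .2 98.7 7 .5785 -.1417 .2 98.7 12
```

```text
t 0.1 pos [0.1628 0.6028 0.2022] yaw 74.9 q7 -0.22 op 1.001 f 0.0 [ 0.7 -0.4 -1.2]
tr [[-0.0472, -0.0173, 0.0003], [-0.046, -0.02, 0.0003], [-0.0448, -0.0227, 0.0003], [-0.0433, -0.0254, 0.0003], [-0.0418, -0.0279, 0.0003], [-0.04, -0.0303, 0.0003], [-0.0382, -0.0326, 0.0003]] turn each [-0.0002, -0.0, -0.0594]
tr [[-0.0038, -0.0462, 0.0], [-0.0038, -0.0462, 0.0], [-0.0038, -0.0462, 0.0], [-0.0038, -0.0462, 0.0], [-0.0038, -0.0462, 0.0], [-0.0038, -0.0462, 0.0], [-0.0038, -0.0462, 0.0], [-0.0038, -0.0462, 0.0], [-0.0038, -0.0462, 0.0], [-0.0038, -0.0462, 0.0], [-0.0038, -0.0462, 0.0], [-0.0038, -0.0462, 0.0]] turn each [0.0, 0.0, 0.0]
```

{"fn": "servo_tool", "kwargs": {"translation": [[-0.0472,-0.0173,0],[-0.046,-0.02,0],[-0.0448,-0.0227,0],[-0.0433,-0.0254,0],[-0.0418,-0.0279,0],[-0.04,-0.0303,0],[-0.0382,-0.0326,0],[-0.004,-0.046,0],[-0.004,-0.046,0],[-0.004,-0.046,0]], "turn": [[0,0,-0.0594],[0,0,-0.0594],[0,0,-0.0594],[0,0,-0.0594],[0,0,-0.0594],[0,0,-0.0594],[0,0,-0.0594],[0,0,0],[0,0,0],[0,0,0]], "grip": 1.0, "grip_force": 30}}

```text
clock: 1.35
tool_pos: [0.483, 0.2643, 0.2025]
eef_rot: [-0.076, 0.997, -0.0, -0.0]
contact_force: [1.0, 0.2, 0.5]
opening: 0.996
finger_force: 0.0
```

{"fn": "servo_tool", "kwargs": {"translation": [[-0.004,-0.046,0],[-0.004,-0.046,0],[-0.004,-0.046,0],[-0.004,-0.046,0],[-0.004,-0.046,0],[-0.004,-0.046,0],[-0.004,-0.046,0],[-0.004,-0.046,0],[-0.004,-0.046,0],[0,0,0]], "turn": [[0,0,0],[0,0,0],[0,0,0],[0,0,0],[0,0,0],[0,0,0],[0,0,0],[0,0,0],[0,0,0],[0,0,0]]}}

```text
clock: 2.6
tool_pos: [0.5808, -0.1434, 0.202]
eef_rot: [-0.072, 0.997, -0.001, -0.001]
contact_force: [0.1, 0.1, -0.2]
opening: 1.0
finger_force: 0.0
```

```bash
python3 p.py .5785 -.1417 .12 98.7 2 .5785 -.1417 .048 98.7 2
```

```text
t 2.6 pos [ 0.5808 -0.1434  0.202 ] yaw 98.3 q7 1.58 op 1.0 f 0.0 [ 0.1  0.1 -0.2]
tr [[0.0009, 0.0011, 0.041], [0.001, 0.001, 0.041]] turn each [-0.0013, -0.0007, -0.0039]
tr [[0.0, 0.0, 0.036], [0.0, 0.0, 0.036]] turn each [0.0, 0.0, 0.0]
```

{"fn": "servo_tool", "kwargs": {"translation": [[0.001,0.001,0.04],[0.001,0.001,0.042],[0,0,0.036],[0,0,0.036],[0,0,0]], "turn": [[0,0,-0.004],[0,0,-0.004],[0,0,0],[0,0,0],[0,0,0]]}}

```text
clock: 3.22
tool_pos: [0.5763, -0.1345, 0.0466]
eef_rot: [-0.081, 0.997, 0.001, -0.003]
contact_force: [0.5, 0.4, -1.4]
opening: 0.998
finger_force: 0.0
```

{"fn": "servo_tool", "kwargs": {"translation": [[0,0,0],[0,0,0],[0,0,0],[0,0,0],[0,0,0],[0,0,0]], "turn": [[0,0,0],[0,0,0],[0,0,0],[0,0,0],[0,0,0],[0,0,0]], "grip": 0.0, "grip_force": 30}}

```text
clock: 3.98
tool_pos: [0.5791, -0.1366, 0.0492]
eef_rot: [-0.08, 0.997, -0.0, 0.0]
contact_force: [0.1, -0.8, 3.1]
opening: 0.423
finger_force: 30.0
```

```bash
python3 p.py .578 -.1417 .13 98.7 2 .5225 .1412 .13 96.6 8 .5225 .1412 .065 96.6 3
```

```text
t 3.98 pos [ 0.5791 -0.1366  0.0492] yaw 99.1 q7 1.47 op 0.423 f 30.023497939109802 [ 0.1 -0.8  3.1]
tr [[0.0009, -0.0024, -0.0404], [0.0009, -0.0024, -0.0404]] turn each [-0.0004, 0.0002, 0.0038]
tr [[0.0015, 0.036, 0.0], [0.0017, 0.036, 0.0], [0.0018, 0.036, 0.0], [0.002, 0.036, 0.0], [0.0022, 0.036, 0.0], [0.0023, 0.036, 0.0], [0.0025, 0.0359, 0.0], [0.0027, 0.0359, 0.0]] turn each [0.0, 0.0, 0.0046]
tr [[0.0, 0.0, 0.0217], [0.0, 0.0, 0.0217], [0.0, 0.0, 0.0217]] turn each [0.0, 0.0, 0.0]
```

{"fn": "servo_tool", "kwargs": {"translation": [[0,0,-0.04],[0,0,-0.042],[0.002,0.036,0],[0.002,0.036,0],[0.002,0.036,0],[0.002,0.036,0],[0.002,0.036,0],[0.002,0.036,0],[0.002,0.034,0],[0.002,0.028,0]], "turn": [[0,0,0.005],[0,0,0.005],[0,0,0.005],[0,0,0.005],[0,0,0.005],[0,0,0.005],[0,0,0.005],[0,0,0.005],[0,0,0],[0,0,0]]}}

```text
clock: 5.22
tool_pos: [0.5247, 0.1391, 0.1303]
eef_rot: [-0.061, 0.998, 0.0, -0.001]
contact_force: [0.5, -0.1, -3.0]
opening: 0.42
finger_force: 29.9
```

{"fn": "servo_tool", "kwargs": {"translation": [[0,0,0],[0,0,0]], "turn": [[0,0,0],[0,0,0]]}}

```text
clock: 5.48
tool_pos: [0.5255, 0.1362, 0.1304]
eef_rot: [-0.06, 0.998, -0.001, -0.001]
contact_force: [0.1, -0.6, -3.6]
opening: 0.424
finger_force: 29.9
```

```bash
python3 p.py .5245 .1414 .13 96.6 1 .5245 .1414 .061 96.6 3; python3 - <<'E'
from h import *
s=snap('side','sd1.png');c=cv2.resize(s['img'][100:260,170:400],None,fx=3,fy=3)
cv2.imwrite('pics/sd1c.png',c[:,:,::-1])
E
```

```text
t 5.47 pos [0.5255 0.1362 0.1304] yaw 96.8 q7 1.02 op 0.424 f 29.919517028313578 [ 0.1 -0.6 -3.6]
tr [[0.0004, 0.0053, 0.0003]] turn each [-0.0012, -0.0016, 0.0044]
tr [[0.0, 0.0, 0.023], [0.0, 0.0, 0.023], [0.0, 0.0, 0.023]] turn each [0.0, 0.0, 0.0]
```

View pics/sd1c.png

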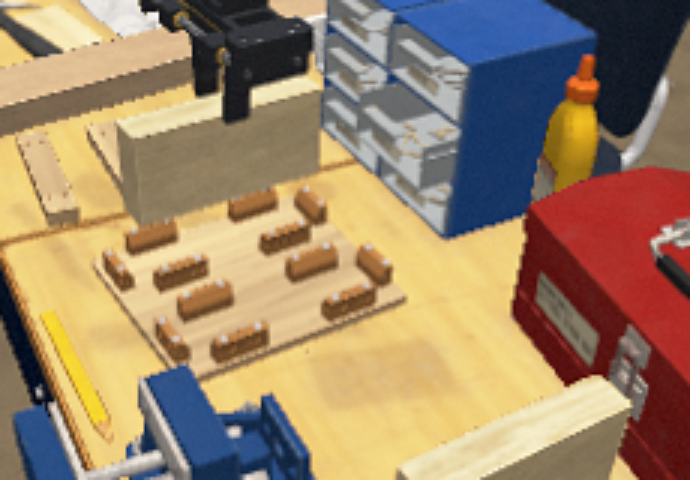

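The stringer is held level above the far-left trough, spanning (120,120)–(320,100) in the crop. I'll measure its top face with both cameras.

```bash
python3 - <<'E'
from m import *
for n in('side','top'):
    s=snap(n); W=world(s)
    for c,sz,a,z,st in rects(W,s['img'],.164,.176,(.38,.66,.08,.2),25): print(n,np.round(c,4),np.round(sz,4),round(a,1),z)
print(r.get_state()['tool_pos'])
E
```

```text
side [0.5256 0.1319] [0.0626 0.1886] 87.9 0.17023206249283235
[0.52603831 0.1357306  0.13066753]
```

{"fn": "servo_tool", "kwargs": {"translation": [[0.001,0.0055,0.01],[0,0,0.02],[0,0,0],[0,0,0]], "turn": [[0,0,0.004],[0,0,0],[0,0,0],[0,0,0]]}}

```text
clock: 6.12
tool_pos: [0.5244, 0.1428, 0.101]
eef_rot: [-0.058, 0.998, 0.0, 0.0]
contact_force: [0.0, -0.8, -2.6]
opening: 0.422
finger_force: 29.9
```

```bash
python3 p.py .5242 .1412 .1 96.6 1 .5242 .1412 .061 96.6 3
```

```text
t 6.12 pos [0.5244 0.1428 0.101 ] yaw 96.6 q7 0.99 op 0.422 f 29.917252255337274 [ 0.  -0.8 -2.6]
tr [[0.0004, -0.0016, 0.001]] turn each [0.0002, 0.0001, 0.0007]
tr [[0.0, 0.0, 0.013], [0.0, 0.0, 0.013], [0.0, 0.0, 0.013]] turn each [0.0, 0.0, 0.0]
```

{"fn": "servo_tool", "kwargs": {"translation": [[0,-0.0012,0.013],[0,0,0.013],[0,0,0.008],[0,0,0.005],[0,0,0.002],[0,0,0]], "turn": [[0,0,0],[0,0,0],[0,0,0],[0,0,0],[0,0,0],[0,0,0]]}}

```text
clock: 6.88
tool_pos: [0.5246, 0.142, 0.061]
eef_rot: [-0.058, 0.998, 0.0, 0.001]
contact_force: [-2.3, -0.6, 7.1]
opening: 0.421
finger_force: 29.9
```

{"fn": "servo_tool", "kwargs": {"translation": [[0,0,0],[0,0,0],[0,0,0],[0,0,-0.03],[0,0,-0.045],[0,0,-0.045]], "turn": [[0,0,0],[0,0,0],[0,0,0],[0,0,0],[0,0,0],[0,0,0]], "grip": 1.0}}

```text
clock: 7.62
tool_pos: [0.5242, 0.1413, 0.1809]
eef_rot: [-0.058, 0.998, -0.0, -0.0]
contact_force: [1.0, -0.1, -0.5]
opening: 1.001
finger_force: 0.0
```

```bash
python3 p.py .597 -.2372 .18 96.1 10 .597 -.2372 .048 96.1 4
```

```text
t 7.62 pos [0.5242 0.1413 0.1809] yaw 96.6 q7 1.04 op 1.001 f 0.0 [ 1.  -0.1 -0.5]
tr [[-0.0029, -0.0384, 0.0001], [-0.0029, -0.0384, 0.0001], [-0.0029, -0.0384, 0.0001], [-0.003, -0.0384, 0.0001], [-0.003, -0.0384, 0.0001], [-0.003, -0.0384, 0.0001], [-0.0031, -0.0384, 0.0001], [-0.0031, -0.0384, 0.0001], [-0.0031, -0.0384, 0.0001], [-0.0032, -0.0384, 0.0001]] turn each [-0.0, -0.0001, 0.0009]
tr [[0.0, 0.0, 0.033], [0.0, 0.0, 0.033], [0.0, 0.0, 0.033], [0.0, 0.0, 0.033]] turn each [0.0, 0.0, 0.0]
```

{"fn": "servo_tool", "kwargs": {"translation": [[-0.003,-0.0384,0],[-0.003,-0.0384,0],[-0.003,-0.0384,0],[-0.003,-0.0384,0],[-0.003,-0.0384,0],[-0.003,-0.0384,0],[-0.003,-0.0384,0],[-0.003,-0.0384,0],[-0.003,-0.0384,0],[-0.003,-0.0384,0]], "turn": [[0,0,0.001],[0,0,0.001],[0,0,0.001],[0,0,0.001],[0,0,0.001],[0,0,0.001],[0,0,0.001],[0,0,0.001],[0,0,0.001],[0,0,0.001]]}}

```text
clock: 8.88
tool_pos: [0.5969, -0.2381, 0.1797]
eef_rot: [-0.053, 0.999, 0.0, -0.0]
contact_force: [-0.1, -0.3, -0.4]
opening: 1.003
finger_force: 0.0
```

{"fn": "servo_tool", "kwargs": {"translation": [[0,0,0.02],[0,0,0],[0,0,0]], "turn": [[0,0,0],[0,0,0],[0,0,0]]}}

```text
clock: 9.25
tool_pos: [0.5973, -0.2359, 0.1603]
eef_rot: [-0.054, 0.999, 0.0, 0.0]
contact_force: [-0.5, -0.1, 0.4]
opening: 1.001
finger_force: 0.0
```

```bash
python3 p.py .597 -.2372 .16 96.1 1 .597 -.2372 .048 96.1 3
```

```text
t 9.25 pos [ 0.5973 -0.2359  0.1603] yaw 96.1 q7 1.69 op 1.001 f 0.0 [-0.5 -0.1  0.4]
tr [[0.0004, -0.0013, 0.0003]] turn each [0.0005, 0.0003, 0.0008]
tr [[0.0, 0.0, 0.0373], [0.0, 0.0, 0.0373], [0.0, 0.0, 0.0373]] turn each [0.0, 0.0, 0.0]
```

{"fn": "servo_tool", "kwargs": {"translation": [[0,-0.001,0.037],[0,0,0.037],[0,0,0.038],[0,0,0],[0,0,0]], "turn": [[0,0,0],[0,0,0],[0,0,0],[0,0,0],[0,0,0]]}}

```text
clock: 9.88
tool_pos: [0.5986, -0.2375, 0.0497]
eef_rot: [-0.053, 0.999, -0.0, 0.001]
contact_force: [-0.1, -0.1, 0.4]
opening: 0.997
finger_force: 0.0
```

{"fn": "servo_tool", "kwargs": {"translation": [[0,0,0],[0,0,0],[0,0,0],[0,0,0],[0,0,0],[0,0,0]], "turn": [[0,0,0],[0,0,0],[0,0,0],[0,0,0],[0,0,0],[0,0,0]], "grip": 0.0}}

```text
clock: 10.62
tool_pos: [0.5971, -0.2377, 0.0478]
eef_rot: [-0.053, 0.999, 0.0, -0.0]
contact_force: [0.0, 0.2, 1.0]
opening: 0.425
finger_force: 30.0
```

```bash
python3 p.py .597 -.2372 .16 96.1 3 .536 .0319 .16 96.6 7; python3 - <<'E'
from m import *
for n in('side','top'):
    s=snap(n); W=world(s)
    for c,sz,a,z,st in rects(W,s['img'],.092,.11,(.38,.66,.08,.2),25): print(n,np.round(c,4),np.round(sz,4),round(a,1),z)
E
```

```text
t 10.62 pos [ 0.5971 -0.2377  0.0478] yaw 96.1 q7 1.63 op 0.425 f 29.99957710504532 [0.  0.2 1. ]
tr [[0.0, 0.0002, -0.0374], [0.0, 0.0002, -0.0374], [0.0, 0.0002, -0.0374]] turn each [0.0001, -0.0, -0.0001]
tr [[0.0046, 0.0392, 0.0], [0.0045, 0.0392, 0.0], [0.0045, 0.0392, 0.0], [0.0044, 0.0392, 0.0], [0.0044, 0.0392, 0.0], [0.0043, 0.0392, 0.0], [0.0043, 0.0392, 0.0]] turn each [0.0, 0.0, -0.0012]
side [0.5237 0.1358] [0.1851 0.0415] 6.3 0.09973742266287487
top [0.5249 0.1377] [0.1854 0.0383] 6.3 0.10103429082794416
```

{"fn": "servo_tool", "kwargs": {"translation": [[0,0,-0.037],[0,0,-0.04],[0,0,-0.03],[0.0046,0.0392,0],[0.0045,0.0392,0],[0.0045,0.0392,0],[0.0044,0.0392,0],[0.0044,0.0392,0],[0.0043,0.0392,0],[0.0043,0.0362,0]], "turn": [[0,0,0],[0,0,0],[0,0,0],[0,0,-0.001],[0,0,-0.001],[0,0,-0.001],[0,0,-0.001],[0,0,-0.001],[0,0,-0.001],[0,0,-0.001]]}}

```text
clock: 11.98
tool_pos: [0.5358, 0.03, 0.1544]
eef_rot: [-0.057, 0.998, 0.0, -0.001]
contact_force: [1.0, -0.0, -2.2]
opening: 0.426
finger_force: 30.0
```

{"fn": "servo_tool", "kwargs": {"translation": [[0,0,0.04],[0,0,0],[0,0,0],[0,0,0]], "turn": [[0,0,0],[0,0,0],[0,0,0],[0,0,0]]}}

```text
clock: 12.48
tool_pos: [0.5377, 0.0281, 0.116]
eef_rot: [-0.056, 0.998, 0.0, 0.001]
contact_force: [0.4, -0.1, -3.8]
opening: 0.425
finger_force: 30.0
```

```bash
python3 p.py .536 .0319 .11 96.6 1; python3 - <<'E'
from m import *
s=snap('side'); W=world(s); t=r.get_state()['tool_pos']
ztop=t[2]+.041
# far/near ends of the stringer top face, away from the gripper
for n in('side','top'):
    s=snap(n); W=world(s)
    for lo,hi in((.43,.49),(.58,.64)):
        m=(abs(W[...,2]-ztop)<.005)&(W[...,0]>lo)&(W[...,0]<hi)&(W[...,1]>-.03)&(W[...,1]<.08)
        p=W[m]; print(n,len(p),p.mean(0).round(4) if len(p) else '',p.min(0).round(4) if len(p) else '',p.max(0).round(4) if len(p) else '')
E
```

```text
t 12.47 pos [0.5377 0.0281 0.116 ] yaw 96.4 q7 1.19 op 0.425 f 29.997831881046295 [ 0.4 -0.1 -3.8]
tr [[0.0013, 0.004, 0.006]] turn each [-0.0001, 0.002, -0.0035]
side 200 [0.4673 0.0167 0.1558] [ 0.445  -0.0021  0.1521] [0.4899 0.041  0.1583]
side 64 [0.6053 0.0186 0.1553] [0.5808 0.0108 0.1521] [0.6303 0.0279 0.1584]
top 181 [0.4666 0.0238 0.1571] [0.4472 0.0005 0.152 ] [0.4899 0.0405 0.1619]
top 0
```

{"fn": "servo_tool", "kwargs": {"translation": [[0.001,0.004,0.01],[0,0,0.01],[0,0,0]], "turn": [[0,0,-0.003],[0,0,0],[0,0,0]]}}

```text
clock: 13.0
tool_pos: [0.5343, 0.0325, 0.0937]
eef_rot: [-0.058, 0.998, -0.0, -0.001]
contact_force: [1.1, -0.3, -3.5]
opening: 0.427
finger_force: 30.0
```

```bash
python3 p.py .536 .0319 .06 96.6 1
```

```text
t 13.0 pos [0.5343 0.0325 0.0937] yaw 96.7 q7 1.16 op 0.427 f 29.997869431972504 [ 1.1 -0.3 -3.5]
tr [[-0.0017, -0.0007, 0.0337]] turn each [-0.0001, -0.0026, 0.0012]
```

{"fn": "servo_tool", "kwargs": {"translation": [[-0.001,0,0.012],[0,0,0.01],[0,0,0.007],[0,0,0.004],[0,0,0.002],[0,0,0]], "turn": [[0,0,0],[0,0,0],[0,0,0],[0,0,0],[0,0,0],[0,0,0]]}}

```text
clock: 13.75
tool_pos: [0.5365, 0.0327, 0.0601]
eef_rot: [-0.058, 0.998, 0.0, 0.0]
contact_force: [-0.3, 0.4, -3.7]
opening: 0.428
finger_force: 30.0
```

{"fn": "servo_tool", "kwargs": {"translation": [[0,0,0.0015],[0,0,0]], "turn": [[0,0,0],[0,0,0]]}}

```text
clock: 14.0
tool_pos: [0.5366, 0.0329, 0.0597]
eef_rot: [-0.058, 0.998, -0.0, 0.001]
contact_force: [-3.3, -0.5, 7.7]
opening: 0.421
finger_force: 30.0
```

{"fn": "servo_tool", "kwargs": {"translation": [[0,0,0],[0,0,0],[0,0,0],[0,0,-0.03],[0,0,-0.045],[0,0,-0.045],[0,0,-0.03]], "turn": [[0,0,0],[0,0,0],[0,0,0],[0,0,0],[0,0,0],[0,0,0],[0,0,0]], "grip": 1.0}}

```text
clock: 14.88
tool_pos: [0.5369, 0.0327, 0.2104]
eef_rot: [-0.058, 0.998, 0.0, 0.001]
contact_force: [0.0, -1.2, 0.3]
opening: 0.999
finger_force: 0.0
```

```bash
python3 p.py .574 .3 .2 175.6 9; python3 p.py .574 .3 .2 -4.4 9;
```

```text
t 14.88 pos [0.5369 0.0327 0.2104] yaw 96.6 q7 1.25 op 0.999 f 0.0 [ 0.  -1.2  0.3]
tr [[-0.0075, 0.029, 0.0012], [-0.0119, 0.0275, 0.0012], [-0.0159, 0.0254, 0.0012], [-0.0196, 0.0227, 0.0012], [-0.0228, 0.0194, 0.0012], [-0.0255, 0.0157, 0.0012], [-0.0276, 0.0116, 0.0012], [-0.0291, 0.0073, 0.0012], [-0.0299, 0.0028, 0.0012]] turn each [-0.0001, 0.0002, -0.1531]
t 14.88 pos [0.5369 0.0327 0.2104] yaw 96.6 q7 1.25 op 0.999 f 0.0 [ 0.  -1.2  0.3]
tr [[-0.0075, 0.029, 0.0012], [-0.0017, 0.0299, 0.0012], [0.0041, 0.0297, 0.0012], [0.0098, 0.0283, 0.0012], [0.0152, 0.0259, 0.0012], [0.0199, 0.0224, 0.0012], [0.0239, 0.0181, 0.0012], [0.027, 0.0131, 0.0012], [0.029, 0.0076, 0.0012]] turn each [0.0002, 0.0002, 0.1959]
```

{"fn": "servo_tool", "kwargs": {"translation": [[-0.007,0.026,0],[-0.002,0.027,0],[0.003,0.027,0],[0.008,0.026,0],[0.013,0.024,0],[0.017,0.021,0],[0.021,0.017,0],[0.024,0.013,0],[0.026,0.009,0],[0.027,0.004,0.002]], "turn": [[0,0,0.176],[0,0,0.176],[0,0,0.176],[0,0,0.176],[0,0,0.176],[0,0,0.176],[0,0,0.176],[0,0,0.176],[0,0,0.176],[0,0,0.176]], "grip": 0.75}}

```text
clock: 16.12
tool_pos: [0.5602, 0.3042, 0.2063]
eef_rot: [0.734, 0.679, 0.0, -0.0]
contact_force: [0.1, 0.5, 0.4]
opening: 0.753
finger_force: 0.0
```

```bash
python3 p.py .5762 .3 .12 -4.4 3; python3 - <<'E'
from m import *
for n in('side','top'):
    s=snap(n); W=world(s)
    for c,sz,a,z,st in rects(W,s['img'],.092,.115,(.38,.66,-.05,.2),25): print(n,np.round(c,4),np.round(sz,4),round(a,1),z)
    for c,sz,a,z,st in rects(W,s['img'],.01,.03,(.35,.62,.22,.42),200): print(n,np.round(c,4),np.round(sz,4),round(a,1),z)
E
```

```text
t 16.12 pos [0.5602 0.3042 0.2063] yaw -4.5 q7 -0.52 op 0.753 f 0.0 [0.1 0.5 0.4]
tr [[-0.001, 0.0054, 0.0288], [-0.001, 0.0054, 0.0288], [-0.001, 0.0054, 0.0288]] turn each [-0.0, -0.0, -0.0007]
side [0.5236 0.1362] [0.1853 0.0415] 6.2 0.09970575128706896
side [0.5372 0.0307] [0.1854 0.0424] 7.1 0.09964586016775845
side [0.5752 0.3359] [0.1267 0.0501] 85.4 0.018050943317077975
side [0.4912 0.3333] [0.0506 0.1337] 0.6 0.01798696458777586
side [0.4016 0.3277] [0.1635 0.0326] 87.7 0.018195637302871295
top [0.5379 0.0329] [0.1851 0.038 ] 6.6 0.10115083633017322
top [0.5247 0.1378] [0.1855 0.0383] 6.4 0.10099245763220543
top [0.5733 0.304 ] [0.1252 0.0506] 85.4 0.01864546428088038
top [0.4916 0.3175] [0.0492 0.1591] 0.2 0.018906506576223534
top [0.4025 0.3145] [0.1319 0.0319] 87.6 0.018568623761835656
```

{"fn": "servo_tool", "kwargs": {"translation": [[-0.001,0.004,0.04],[-0.002,0.0045,0.04],[-0.001,0.0045,0.04],[0,0,0],[0,0,0]], "turn": [[0,0,0],[0,0,0],[0,0,0],[0,0,0],[0,0,0]]}}

```text
clock: 16.85
tool_pos: [0.5739, 0.2979, 0.0879]
eef_rot: [0.732, 0.681, 0.001, 0.0]
contact_force: [0.1, 0.7, 1.3]
opening: 0.748
finger_force: 0.0
```

```bash
python3 p.py .573 .3 .006 -4.4 3
```

```text
t 16.85 pos [0.5739 0.2979 0.0879] yaw -4.2 q7 -0.47 op 0.748 f 0.0 [0.1 0.7 1.3]
tr [[0.0007, -0.0004, 0.0273], [0.0007, -0.0004, 0.0273], [0.0007, -0.0004, 0.0273]] turn each [0.0005, -0.0003, 0.0014]
```

{"fn": "servo_tool", "kwargs": {"translation": [[0.001,-0.001,0.03],[0,0,0.03],[0,0,0.015],[0,0,0.005],[0,0,0]], "turn": [[0,0,0.003],[0,0,0],[0,0,0],[0,0,0],[0,0,0]]}}

```text
clock: 17.48
tool_pos: [0.5728, 0.2996, 0.0074]
eef_rot: [0.733, 0.68, 0.001, 0.0]
contact_force: [0.3, 0.2, -0.4]
opening: 0.75
finger_force: 0.0
```

{"fn": "servo_tool", "kwargs": {"translation": [[0,0,0],[0,0,0],[0,0,0],[0,0,0],[0,0,0]], "turn": [[0,0,0],[0,0,0],[0,0,0],[0,0,0],[0,0,0]], "grip": 0.0, "grip_force": 25}}

```text
clock: 18.1
tool_pos: [0.572, 0.2993, 0.0064]
eef_rot: [0.734, 0.68, 0.0, -0.0]
contact_force: [0.2, -0.0, 0.1]
opening: 0.21
finger_force: 0.0
```

{"fn": "servo_tool", "kwargs": {"translation": [[0,0,-0.03],[0,0,-0.045],[0,0,-0.045],[0,0,-0.045],[0,0,0]], "turn": [[0,0,0],[0,0,0],[0,0,0],[0,0,0],[0,0,0]]}}

```text
clock: 18.73
tool_pos: [0.5747, 0.3004, 0.1755]
eef_rot: [0.734, 0.68, 0.004, 0.001]
contact_force: [0.3, -0.6, -1.0]
opening: 0.008
finger_force: 0.0
```

```bash
python3 p.py; python3 - <<'E'
from h import *
s=snap('side','sd2.png');c=cv2.resize(s['img'][60:260,130:400],None,fx=2.9,fy=2.9)
cv2.imwrite('pics/sd2c.png',c[:,:,::-1])
E
```

```text
t 18.73 pos [0.5747 0.3004 0.1755] yaw -4.4 q7 -0.49 op 0.008 f 0.0 [ 0.3 -0.6 -1. ]
```

View pics/sd2c.png

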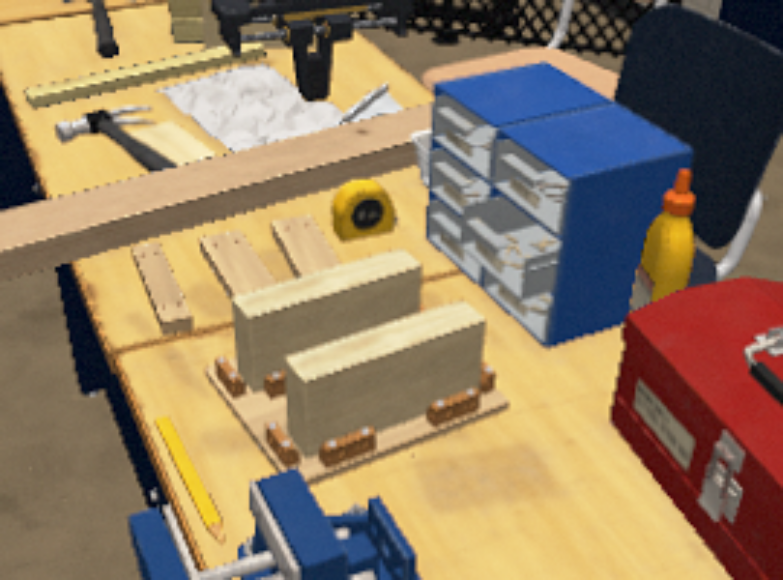

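The grasp missed: the fingers shut with no board in them. Both stringers stand seated at crop (330,300) and (385,350), and the boards still lie on the bench. I'll re-measure the boards and look at the fingertips.

```bash
python3 - <<'E'
from m import *
for n in('side','top'):
    s=snap(n); W=world(s)
    for c,sz,a,z,st in rects(W,s['img'],.008,.04,(.35,.64,.22,.42),150): print(n,np.round(c,4),np.round(sz,4),round(a,1),z)
s=snap('wrist','w1.png')
W=world(s)
for c,sz,a,z,st in rects(W,s['img'],.012,.03,(.35,.64,.22,.42),150): print('w',np.round(c,4),np.round(sz,4),round(a,1),z,st)
E
```

```text
side [0.5755 0.3373] [0.1301 0.0509] 85.2 0.017998389119460313
side [0.4915 0.3338] [0.0523 0.1329] 1.3 0.017836545333529373
side [0.4018 0.327 ] [0.1663 0.0325] 87.8 0.018088373280248576
top [0.5723 0.2917] [0.1016 0.0507] 85.5 0.01857187173404064
top [0.4918 0.3072] [0.0492 0.1385] 0.5 0.01851628496985124
top [0.4022 0.3058] [0.1146 0.0318] 87.6 0.018822866066489627
w [0.575  0.3221] [0.1583 0.05  ] 85.7 0.01897462187954744 [ 239   85   43  131 5352]
w [0.4034 0.3296] [0.1591 0.0339] 87.6 0.018998954411340804 [  94   90   51  130 3705]
w [0.4926 0.319 ] [0.0507 0.1595] 0.5 0.019001547712037496 [ 162   92   60  132 5339]
```

View pics/w1.png

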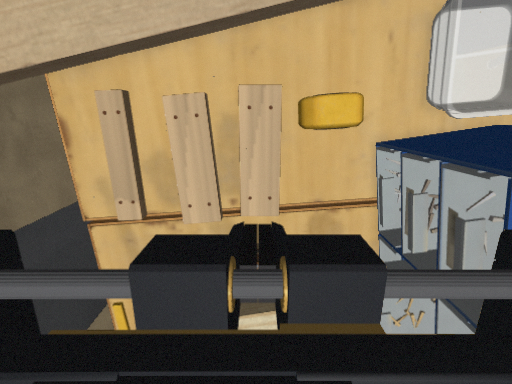

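```bash
python3 - <<'E'
from h import *
t=r.get_state()['tool_pos']; print(t)
for n in('side','wrist','top'):
    s=load(n); print(n,'cam',-s['R'].T@s['t']); 
    for P in (t,t+[0,0,.019]):
        c=s['R']@P+s['t']; x=c[:2]/c[2]; x=x*(1+s['k1']*(x@x)); print(s['mtx'][:2,:2]@x+s['mtx'][:2,2],c[2])
s=load('side'); W=world(s)
# lowest finger points: dark pixels near tool
m=(abs(W[...,0]-t[0])<.06)&(abs(W[...,1]-t[1])<.06)&(W[...,2]>.1)&(W[...,2]<.25)
p=W[m]; print(len(p)); i=np.argsort(p[:,2])[:8]; print(p[i].round(4))
E
```

```text
[0.57092181 0.29887165 0.1699331 ]
side cam [ 0.21453315 -0.64637039  0.64431412]
[237.18933855 106.35564406] 1.0861538786453644
[237.07437794 100.44919514] 1.0744259140755972
wrist cam [0.5763697  0.36754854 0.35217717]
[257.61851307 216.41343341] 0.19404213943682735
[257.57753659 226.91469403] 0.17573770197555855
top cam [0.39115461 0.03969267 1.21744635]
[164.72431296 169.72732436] 1.0654795471790428
[162.98217637 168.51120287] 1.0466088761930377
155
[[0.5745 0.2916 0.2085]
 [0.569  0.2936 0.2085]
 [0.5711 0.2909 0.2093]
 [0.5774 0.291  0.2113]
 [0.5641 0.2887 0.2113]
 [0.5612 0.2893 0.2116]
 [0.5687 0.2926 0.2121]
 [0.5794 0.288  0.2122]]
```

The lowest finger points read about 38 mm above the reported TCP with the fingers shut. I'll measure tip height against opening, since the fingers may swing on an arc.

{"fn": "servo_tool", "kwargs": {"translation": [[0,0,0],[0,0,0],[0,0,0],[0,0,0],[0,0,0],[0,0,0]], "turn": [[0,0,0],[0,0,0],[0,0,0],[0,0,0],[0,0,0],[0,0,0]], "grip": 0.75}}

```text
clock: 19.68
tool_pos: [0.5721, 0.2993, 0.1715]
eef_rot: [0.734, 0.68, 0.0, -0.0]
contact_force: [-1.1, 0.2, 0.8]
opening: 0.66
finger_force: 0.0
```

```bash
python3 - <<'E'
from h import *
st=r.get_state();t=st['tool_pos']; print(t,st['opening'])
s=snap('side'); W=world(s)
m=(abs(W[...,0]-t[0])<.1)&(abs(W[...,1]-t[1])<.06)&(W[...,2]>.08)&(W[...,2]<.25)
p=W[m]; i=np.argsort(p[:,2])[:12]; print(len(p),p[i].round(4))
c=s['R']@t+s['t']; x=c[:2]/c[2]; x=x*(1+s['k1']*(x@x)); u,v=s['mtx'][:2,:2]@x+s['mtx'][:2,2]
img=s['img'].copy(); cv2.circle(img,(int(u),int(v)),2,(255,0,0),-1)
c=cv2.resize(img[50:150,170:310],None,fx=5,fy=5,interpolation=cv2.INTER_CUBIC); cv2.imwrite('pics/tip.png',c[:,:,::-1])
E
```

```text
[0.57206536 0.29932276 0.17147957] 0.6596359982701407
184 [[0.6055 0.2903 0.2071]
 [0.6079 0.2883 0.2075]
 [0.5407 0.2923 0.2076]
 [0.6023 0.3057 0.2078]
 [0.5378 0.2927 0.2079]
 [0.5348 0.293  0.2083]
 [0.5424 0.2971 0.2085]
 [0.6012 0.2876 0.2088]
 [0.5316 0.2926 0.209 ]
 [0.6011 0.2949 0.2091]
 [0.6089 0.2906 0.2095]
 [0.6052 0.2895 0.2106]]
```

View pics/tip.png

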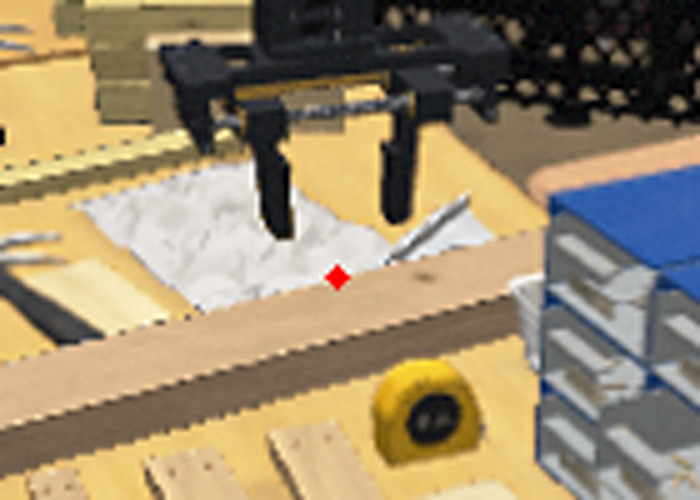

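```bash
python3 - <<'E'
from h import *
s=load('side'); c=-s['R'].T@s['t']
def plane_y(uv,y):
    x=slopes(s,[uv]); d=(np.c_[x,[1]]@s['R'])[0]; return c+d*((y-c[1])/d[1])
for y in (.099,.117): print(plane_y((249,140.7),y).round(4))
# now tips: crop/5 + (170,50)
for uv in ((170+287/5,50+236/5),(170+397/5,50+222/5)):
    print(plane_y(uv,.29).round(4))
s=snap('top'); W=world(s); t=r.get_state()['tool_pos']
p=W[(abs(W[...,0]-t[0])<.1)&(abs(W[...,1]-t[1])<.1)&(W[...,2]>.08)&(W[...,2]<.6)]; print('top gripper z range',np.percentile(p[:,2],[0,5,25,50,75,100]).round(3))
s=snap('wrist'); W=world(s); p=W[(abs(W[...,0]-t[0])<.1)&(abs(W[...,1]-t[1])<.04)&(W[...,2]>.08)]; i=np.argsort(p[:,2])[:10]; print(p[i].round(4)); 
E
```

```text
[0.5258 0.099  0.1701]
[0.5333 0.117  0.1586]
[0.538  0.29   0.2084]
[0.6067 0.29   0.2057]
top gripper z range [0.207 0.291 0.314 0.535 0.577 0.6  ]
[[0.613  0.3059 0.2061]
 [0.6129 0.3067 0.2065]
 [0.5392 0.3042 0.2066]
 [0.6039 0.2877 0.2066]
 [0.5389 0.3018 0.2068]
 [0.5366 0.3108 0.2069]
 [0.6038 0.2899 0.207 ]
 [0.5386 0.2942 0.207 ]
 [0.6038 0.2893 0.2071]
 [0.6104 0.3053 0.2071]]
```

All three cameras agree that the real fingertips are about 35 mm above the reported TCP; the sideways position is right. I'll add 35 mm of descent and descend in steps while watching the force.

{"fn": "servo_tool", "kwargs": {"translation": [[-0.0005,0.001,0.05],[0,0,0.05],[0,0,0.045],[0,0,0.025],[0,0,0.015],[0,0,0]], "turn": [[0,0,0],[0,0,0],[0,0,0],[0,0,0],[0,0,0],[0,0,0]], "grip": 0.75}}

```text
clock: 20.58
tool_pos: [0.5726, 0.2986, -0.0142]
eef_rot: [0.733, 0.68, -0.001, -0.0]
contact_force: [0.0, 0.8, 0.2]
opening: 0.749
finger_force: 0.0
```

```bash
python3 - <<'E'
from h import *
st=r.get_state();t=st['tool_pos']; print(t,st['opening'],st['contact_force'])
s=snap('wrist'); W=world(s)
p=W[(abs(W[...,0]-t[0])<.07)&(abs(W[...,1]-t[1])<.012)&(W[...,2]<.1)&(s['img'].max(2)<70)]; i=np.argsort(p[:,2])[:8]; print(len(p),p[i].round(4))
E
```

```text
[ 0.57262175  0.29858344 -0.01416634] 0.7486671563731859 [0.03079497 0.75881978 0.21713652]
5378 [[0.5176 0.3036 0.0037]
 [0.5174 0.3059 0.0042]
 [0.5175 0.31   0.0042]
 [0.5177 0.3032 0.0043]
 [0.5178 0.3046 0.006 ]
 [0.5177 0.3034 0.0064]
 [0.5179 0.3041 0.0066]
 [0.5178 0.3058 0.0073]]
```

{"fn": "servo_tool", "kwargs": {"translation": [[0,0,0.008],[0,0,0.006],[0,0,0]], "turn": [[0,0,0],[0,0,0],[0,0,0]]}}

```text
clock: 21.0
tool_pos: [0.5727, 0.2987, -0.0278]
eef_rot: [0.733, 0.68, -0.0, -0.0]
contact_force: [0.2, -0.4, 0.8]
opening: 0.754
finger_force: 0.0
```

{"fn": "servo_tool", "kwargs": {"translation": [[0,0,0],[0,0,0],[0,0,0],[0,0,0],[0,0,0]], "turn": [[0,0,0],[0,0,0],[0,0,0],[0,0,0],[0,0,0]], "grip": 0.0}}

```text
clock: 21.62
tool_pos: [0.5732, 0.2988, -0.0274]
eef_rot: [0.734, 0.68, 0.0, 0.0]
contact_force: [0.4, -0.7, 2.5]
opening: 0.566
finger_force: 25.0
```

```bash
python3 p.py .573 .2988 .12 -4.4 3 .6005 .0728 .12 6.6 7
```

```text
t 21.62 pos [ 0.5732  0.2988 -0.0274] yaw -4.4 q7 -0.46 op 0.566 f 24.998919367790222 [ 0.4 -0.7  2.5]
tr [[-0.0, -0.0, -0.0491], [-0.0, -0.0, -0.0491], [-0.0, -0.0001, -0.0491]] turn each [0.0001, -0.0001, 0.0002]
tr [[-0.0319, 0.0064, 0.0], [-0.0321, 0.0055, 0.0], [-0.0322, 0.0046, 0.0], [-0.0323, 0.0038, 0.0], [-0.0324, 0.0029, 0.0], [-0.0325, 0.002, 0.0], [-0.0325, 0.0011, 0.0]] turn each [0.0, 0.0, -0.0274]
```

{"fn": "servo_tool", "kwargs": {"translation": [[0,0,-0.045],[0,0,-0.05],[0,0,-0.052],[-0.032,0.0064,0],[-0.032,0.0055,0],[-0.032,0.0046,0],[-0.032,0.0038,0],[-0.032,0.003,0],[-0.0325,0.002,0],[-0.0325,0.001,0]], "turn": [[0,0,0],[0,0,0],[0,0,0],[0,0,-0.0274],[0,0,-0.0274],[0,0,-0.0274],[0,0,-0.0274],[0,0,-0.0274],[0,0,-0.0274],[0,0,-0.0274]]}}

```text
clock: 22.88
tool_pos: [0.6003, 0.0725, 0.1191]
eef_rot: [0.665, 0.747, -0.0, -0.0]
contact_force: [0.1, 0.6, -1.1]
opening: 0.566
finger_force: 25.0
```

{"fn": "servo_tool", "kwargs": {"translation": [[0,0,0],[0,0,0]], "turn": [[0,0,0],[0,0,0]]}}

```text
clock: 23.12
tool_pos: [0.6003, 0.0747, 0.1192]
eef_rot: [0.665, 0.747, 0.0, -0.001]
contact_force: [0.4, 1.3, -0.8]
opening: 0.562
finger_force: 25.0
```

```bash
python3 p.py .6005 .0728 .085 6.6 1; python3 - <<'E'
from m import *
for n in('side','top','wrist'):
    s=snap(n); W=world(s)
    for c,sz,a,z,st in rects(W,s['img'],.155,.176,(.5,.7,-.05,.25),60): print(n,np.round(c,4),np.round(sz,4),round(a,1),z)
E
```

```text
t 23.12 pos [0.6003 0.0747 0.1192] yaw 6.7 q7 -0.03 op 0.562 f 24.998897910118103 [ 0.4  1.3 -0.8]
tr [[-0.002, -0.0, 0.0342]] turn each [-0.0005, -0.0012, 0.0009]
side [0.6004 0.077 ] [0.1306 0.08  ] 79.5 0.16456369955330685
top [0.5895 0.1642] [0.0518 0.0276] 1.3 0.16551890728486363
wrist [0.5949 0.1203] [0.0785 0.1178] 6.4 0.16559696488514797
wrist [0.605  0.0331] [0.0498 0.0228] 6.2 0.16562180790846698
```

{"fn": "servo_tool", "kwargs": {"translation": [[-0.003,0,0.02],[0,0,0.012],[0,0,0.007],[0,0,0.004],[0,0,0]], "turn": [[0,0,0],[0,0,0],[0,0,0],[0,0,0],[0,0,0]]}}

```text
clock: 23.9
tool_pos: [0.601, 0.0707, 0.0764]
eef_rot: [0.665, 0.747, 0.0, -0.0]
contact_force: [0.4, 0.3, -1.1]
opening: 0.563
finger_force: 25.0
```

{"fn": "servo_tool", "kwargs": {"translation": [[0,0,0.0025],[0,0,0.001],[0,0,0]], "turn": [[0,0,0],[0,0,0],[0,0,0]]}}

```text
clock: 24.28
tool_pos: [0.6013, 0.0706, 0.0736]
eef_rot: [0.665, 0.747, 0.0, 0.0]
contact_force: [-1.4, -0.4, 4.1]
opening: 0.565
finger_force: 25.0
```

{"fn": "servo_tool", "kwargs": {"translation": [[0,0,0],[0,0,0],[0,0,0],[0,0,-0.02],[0,0,-0.04],[0,0,-0.045]], "turn": [[0,0,0],[0,0,0],[0,0,0],[0,0,0],[0,0,0],[0,0,0]], "grip": 0.75}}

```text
clock: 25.02
tool_pos: [0.6004, 0.0705, 0.1784]
eef_rot: [0.665, 0.747, -0.001, -0.001]
contact_force: [1.7, -0.1, -0.2]
opening: 0.75
finger_force: 0.0
```

```bash
python3 p.py .492 .3178 .16 0.4 8 .492 .3178 -.0275 .4 5; python3 - <<'E'
from m import *
for n in('side','top','wrist'):
    s=snap(n); W=world(s)
    for c,sz,a,z,st in rects(W,s['img'],.11,.128,(.5,.7,-.05,.25),60): print(n,np.round(c,4),np.round(sz,4),round(a,1),z)
E
```

```text
t 25.02 pos [0.6004 0.0705 0.1784] yaw 6.6 q7 -0.03 op 0.75 f 0.0 [ 1.7 -0.1 -0.2]
tr [[0.0323, -0.0099, 0.0023], [0.0321, -0.0103, 0.0023], [0.032, -0.0108, 0.0023], [0.0318, -0.0112, 0.0023], [0.0317, -0.0116, 0.0023], [0.0315, -0.0121, 0.0023], [0.0314, -0.0125, 0.0023], [0.0312, -0.0129, 0.0023]] turn each [-0.0002, 0.0, 0.0136]
tr [[0.0, 0.0, 0.0375], [0.0, 0.0, 0.0375], [0.0, 0.0, 0.0375], [0.0, 0.0, 0.0375], [0.0, 0.0, 0.0375]] turn each [0.0, 0.0, 0.0]
side [0.6911 0.1349] [0.015 0.059] 4.5 0.11577633248522484
side [0.5971 0.0918] [0.0526 0.1627] 6.8 0.11873625998530961
top [0.5903 0.1617] [0.0502 0.0227] 6.4 0.11964491400114319
wrist [0.5983 0.0942] [0.0502 0.1599] 6.5 0.11997830993542802
wrist [0.691  0.1359] [0.0147 0.0576] 4.5 0.11695855393208444
```

{"fn": "servo_tool", "kwargs": {"translation": [[0.0323,-0.01,0],[0.0321,-0.0103,0],[0.032,-0.0108,0],[0.0318,-0.0112,0],[0.0317,-0.0116,0],[0.0315,-0.0121,0],[0.0314,-0.0125,0],[0.0312,-0.013,0],[0,0,0.03],[0,0,0.03]], "turn": [[0,0,0.0136],[0,0,0.0136],[0,0,0.0136],[0,0,0.0136],[0,0,0.0136],[0,0,0.0136],[0,0,0.0136],[0,0,0.0136],[0,0,0],[0,0,0]]}}

```text
clock: 26.42
tool_pos: [0.4914, 0.3182, 0.1161]
eef_rot: [0.704, 0.71, -0.001, -0.0]
contact_force: [0.8, -1.1, 0.0]
opening: 0.747
finger_force: 0.0
```

{"fn": "servo_tool", "kwargs": {"translation": [[0,0,0.03],[0,0,0.03],[0,0,0],[0,0,0]], "turn": [[0,0,0],[0,0,0],[0,0,0],[0,0,0]]}}

```text
clock: 26.92
tool_pos: [0.4925, 0.3179, 0.0582]
eef_rot: [0.705, 0.709, 0.0, 0.0]
contact_force: [-0.2, -0.7, 0.1]
opening: 0.748
finger_force: 0.0
```

```bash
python3 p.py .492 .3178 -.0275 .4 4
```

```text
t 26.93 pos [0.4925 0.3179 0.0582] yaw 0.4 q7 -0.5 op 0.748 f 0.0 [-0.2 -0.7  0.1]
tr [[-0.0, -0.0001, 0.0214], [-0.0, -0.0001, 0.0214], [-0.0, -0.0001, 0.0214], [-0.0, -0.0001, 0.0214]] turn each [0.0, 0.0, -0.0001]
```

{"fn": "servo_tool", "kwargs": {"translation": [[0,0,0.03],[0,0,0.03],[0,0,0.017],[0,0,0.008],[0,0,0],[0,0,0]], "turn": [[0,0,0],[0,0,0],[0,0,0],[0,0,0],[0,0,0],[0,0,0]]}}

```text
clock: 27.68
tool_pos: [0.4931, 0.3183, -0.0261]
eef_rot: [0.705, 0.709, 0.001, 0.0]
contact_force: [0.5, 0.3, 0.2]
opening: 0.75
finger_force: 0.0
```

{"fn": "servo_tool", "kwargs": {"translation": [[0,0,0],[0,0,0],[0,0,0],[0,0,0],[0,0,0]], "turn": [[0,0,0],[0,0,0],[0,0,0],[0,0,0],[0,0,0]], "grip": 0.0}}

```text
clock: 28.3
tool_pos: [0.4927, 0.3181, -0.0266]
eef_rot: [0.705, 0.71, 0.0, 0.0]
contact_force: [-1.2, -0.7, 5.3]
opening: 0.563
finger_force: 25.0
```

```bash
python3 p.py .492 .3178 .12 0.4 3 .461 .0789 .12 6.6 7
```

```text
t 28.3 pos [ 0.4927  0.3181 -0.0266] yaw 0.4 q7 -0.49 op 0.563 f 24.999037384986877 [-1.2 -0.7  5.3]
tr [[-0.0001, -0.0002, -0.0489], [-0.0001, -0.0002, -0.0489], [-0.0001, -0.0002, -0.0489]] turn each [0.0002, -0.0002, -0.0]
tr [[-0.0341, -0.0047, 0.0], [-0.034, -0.0052, 0.0], [-0.0339, -0.0057, 0.0], [-0.0338, -0.0062, 0.0], [-0.0337, -0.0068, 0.0], [-0.0336, -0.0073, 0.0], [-0.0335, -0.0078, 0.0]] turn each [0.0, 0.0, -0.0155]
```

{"fn": "servo_tool", "kwargs": {"translation": [[0,0,-0.045],[0,0,-0.05],[0,0,-0.052],[-0.0341,-0.0047,0],[-0.034,-0.0052,0],[-0.0339,-0.0057,0],[-0.0338,-0.0062,0],[-0.0337,-0.0068,0],[-0.0336,-0.0073,0],[-0.0335,-0.0078,0]], "turn": [[0,0,0],[0,0,0],[0,0,0],[0,0,-0.0155],[0,0,-0.0155],[0,0,-0.0155],[0,0,-0.0155],[0,0,-0.0155],[0,0,-0.0155],[0,0,-0.0155]]}}

```text
clock: 29.55
tool_pos: [0.4609, 0.078, 0.1197]
eef_rot: [0.665, 0.747, -0.0, -0.0]
contact_force: [1.1, -0.1, -0.7]
opening: 0.561
finger_force: 25.0
```

{"fn": "servo_tool", "kwargs": {"translation": [[0,0,0.02],[0,0,0],[0,0,0]], "turn": [[0,0,0],[0,0,0],[0,0,0]]}}

```text
clock: 29.92
tool_pos: [0.4615, 0.0797, 0.1001]
eef_rot: [0.665, 0.747, 0.0, -0.0]
contact_force: [0.2, 1.2, -0.5]
opening: 0.564
finger_force: 25.0
```

```bash
python3 p.py .461 .0789 .0745 6.6 1
```

```text
t 29.93 pos [0.4615 0.0797 0.1001] yaw 6.7 q7 -0.12 op 0.564 f 24.997023046016693 [ 0.2  1.2 -0.5]
tr [[-0.0008, -0.0005, 0.0255]] turn each [-0.0, -0.0003, 0.001]
```

{"fn": "servo_tool", "kwargs": {"translation": [[-0.001,-0.0005,0.012],[0,0,0.007],[0,0,0.004],[0,0,0.0025],[0,0,0.001],[0,0,0]], "turn": [[0,0,0],[0,0,0],[0,0,0],[0,0,0],[0,0,0],[0,0,0]]}}

```text
clock: 30.68
tool_pos: [0.4609, 0.0782, 0.0743]
eef_rot: [0.665, 0.747, 0.0, 0.0]
contact_force: [-2.3, -0.5, 10.7]
opening: 0.565
finger_force: 25.0
```

{"fn": "servo_tool", "kwargs": {"translation": [[0,0,0],[0,0,0],[0,0,0],[0,0,-0.02],[0,0,-0.04],[0,0,-0.045]], "turn": [[0,0,0],[0,0,0],[0,0,0],[0,0,0],[0,0,0],[0,0,0]], "grip": 0.7}}

```text
clock: 31.42
tool_pos: [0.4604, 0.078, 0.179]
eef_rot: [0.665, 0.747, -0.001, -0.001]
contact_force: [0.1, 0.9, -0.1]
opening: 0.7
finger_force: 0.0
```

```bash
python3 p.py .4025 .3283 .16 -2.4 7 .4025 .3283 -.0275 -2.4 5; python3 - <<'E'
from m import *
for n in('side','top','wrist'):
    s=snap(n); W=world(s)
    for c,sz,a,z,st in rects(W,s['img'],.11,.128,(.4,.67,-.05,.25),60): print(n,np.round(c,4),np.round(sz,4),round(a,1),z)
    for c,sz,a,z,st in rects(W,s['img'],.012,.03,(.35,.44,.22,.42),150): print(n,np.round(c,4),np.round(sz,4),round(a,1),z)
E
```

```text
t 31.43 pos [0.4604 0.078  0.179 ] yaw 6.6 q7 -0.12 op 0.7 f 0.0 [ 0.1  0.9 -0.1]
tr [[0.0365, -0.0041, 0.0027], [0.0364, -0.0049, 0.0027], [0.0363, -0.0057, 0.0027], [0.0361, -0.0065, 0.0027], [0.036, -0.0074, 0.0027], [0.0358, -0.0082, 0.0027], [0.0356, -0.009, 0.0027]] turn each [-0.0003, 0.0, 0.0225]
tr [[0.0, 0.0, 0.0375], [0.0, 0.0, 0.0375], [0.0, 0.0, 0.0375], [0.0, 0.0, 0.0375], [0.0, 0.0, 0.0375]] turn each [0.0, 0.0, 0.0]
side [0.5974 0.0928] [0.0528 0.1643] 5.9 0.11873936011043332
side [0.4598 0.0757] [0.0512 0.1631] 7.0 0.11882505525874532
side [0.4016 0.3267] [0.1611 0.0321] 87.9 0.01801999640118313
top [0.598  0.0938] [0.051  0.1602] 6.2 0.11991350916380837
top [0.4684 0.0094] [0.0494 0.0199] 6.9 0.12025097836460708
top [0.4032 0.3294] [0.1608 0.032 ] 87.6 0.01899202195727194
wrist [0.4604 0.0787] [0.0501 0.1594] 6.8 0.11998139984313856
wrist [0.5976 0.0964] [0.0512 0.1544] 6.6 0.11979330515889577
wrist [0.4002 0.2573] [0.0169 0.0323] 87.6 0.018836987560787204
```

Both wide boards lie flat and square within about 2 mm, so the narrow board is next.

{"fn": "servo_tool", "kwargs": {"translation": [[0.0365,-0.0041,0],[0.0364,-0.0049,0],[0.0363,-0.0057,0],[0.0361,-0.0065,0],[0.036,-0.0074,0],[0.0358,-0.0082,0],[0.0356,-0.009,0.03],[0,0,0.04],[0,0,0.03],[0,0,0.02]], "turn": [[0,0,0.0225],[0,0,0.0225],[0,0,0.0225],[0,0,0.0225],[0,0,0.0225],[0,0,0.0225],[0,0,0.0225],[0,0,0],[0,0,0],[0,0,0]]}}

```text
clock: 32.83
tool_pos: [0.4015, 0.3275, 0.0555]
eef_rot: [0.722, 0.692, -0.002, -0.0]
contact_force: [-0.4, 0.9, -0.7]
opening: 0.698
finger_force: 0.0
```

{"fn": "servo_tool", "kwargs": {"translation": [[0,0,0],[0,0,0]], "turn": [[0,0,0],[0,0,0]]}}

```text
clock: 33.08
tool_pos: [0.4031, 0.3284, 0.0583]
eef_rot: [0.722, 0.692, -0.0, 0.0]
contact_force: [-0.1, -0.1, -0.6]
opening: 0.701
finger_force: 0.0
```

```bash
python3 p.py .4025 .3283 -.0275 -2.4 4
```

```text
t 33.08 pos [0.4031 0.3284 0.0583] yaw -2.4 q7 -0.66 op 0.701 f 0.0 [-0.1 -0.1 -0.6]
tr [[-0.0, -0.0001, 0.0215], [-0.0, -0.0001, 0.0215], [-0.0, -0.0001, 0.0215], [-0.0, -0.0001, 0.0215]] turn each [-0.0, 0.0001, -0.0001]
```

{"fn": "servo_tool", "kwargs": {"translation": [[0,0,0.03],[0,0,0.03],[0,0,0.017],[0,0,0.008],[0,0,0],[0,0,0]], "turn": [[0,0,0],[0,0,0],[0,0,0],[0,0,0],[0,0,0],[0,0,0]]}}

```text
clock: 33.83
tool_pos: [0.4036, 0.329, -0.0258]
eef_rot: [0.722, 0.692, 0.001, 0.0]
contact_force: [-0.1, 0.1, -0.2]
opening: 0.702
finger_force: 0.0
```

{"fn": "servo_tool", "kwargs": {"translation": [[0,0,0],[0,0,0],[0,0,0],[0,0,0],[0,0,0],[0,0,0]], "turn": [[0,0,0],[0,0,0],[0,0,0],[0,0,0],[0,0,0],[0,0,0]], "grip": 0.0}}

```text
clock: 34.58
tool_pos: [0.4032, 0.3287, -0.0264]
eef_rot: [0.722, 0.692, 0.0, -0.0]
contact_force: [0.3, 0.4, 3.2]
opening: 0.36
finger_force: 25.0
```

```bash
python3 p.py .4025 .3283 .13 -2.4 3 .5293 .0863 .13 6.6 8
```

```text
t 34.58 pos [ 0.4032  0.3287 -0.0264] yaw -2.4 q7 -0.65 op 0.36 f 25.000517070293427 [0.3 0.4 3.2]
tr [[-0.0001, -0.0002, -0.0521], [-0.0001, -0.0002, -0.0521], [-0.0001, -0.0002, -0.0521]] turn each [0.0, -0.0001, -0.0001]
tr [[-0.0296, 0.0171, 0.0], [-0.0299, 0.0165, 0.0], [-0.0302, 0.0159, 0.0], [-0.0305, 0.0153, 0.0], [-0.0308, 0.0147, 0.0], [-0.0311, 0.0141, 0.0], [-0.0314, 0.0135, 0.0], [-0.0316, 0.0129, 0.0]] turn each [0.0, 0.0, -0.0196]
```

{"fn": "servo_tool", "kwargs": {"translation": [[0,0,-0.05],[0,0,-0.053],[0,0,-0.053],[-0.0296,0.0171,0],[-0.03,0.0165,0],[-0.0302,0.0159,0],[-0.0305,0.0153,0],[-0.0308,0.0147,0],[-0.0311,0.014,0],[-0.0314,0.0135,0]], "turn": [[0,0,0],[0,0,0],[0,0,0],[0,0,-0.0196],[0,0,-0.0196],[0,0,-0.0196],[0,0,-0.0196],[0,0,-0.0196],[0,0,-0.0196],[0,0,-0.0196]]}}

```text
clock: 35.83
tool_pos: [0.5137, 0.1156, 0.1291]
eef_rot: [0.672, 0.74, -0.0, -0.0]
contact_force: [0.3, 0.3, -0.6]
opening: 0.357
finger_force: 25.0
```

{"fn": "servo_tool", "kwargs": {"translation": [[-0.0316,0.013,0],[0,0,0],[0,0,0]], "turn": [[0,0,-0.0196],[0,0,0],[0,0,0]]}}

```text
clock: 36.2
tool_pos: [0.5289, 0.0873, 0.1291]
eef_rot: [0.665, 0.747, -0.0, -0.001]
contact_force: [-0.0, 0.7, -1.3]
opening: 0.36
finger_force: 25.0
```

```bash
python3 p.py .529 .0863 .1 6.6 1;python3 - <<'E'
from m import *
for n in('wrist','side'):
    s=snap(n); W=world(s)
    for c,sz,a,z,st in rects(W,s['img'],.167,.181,(.4,.67,-.05,.25),60): print(n,np.round(c,4),np.round(sz,4),round(a,1),z)
E
```

```text
t 36.2 pos [0.5289 0.0873 0.1291] yaw 6.6 q7 -0.14 op 0.36 f 25.000088810920715 [-0.   0.7 -1.3]
tr [[-0.001, -0.0, 0.0291]] turn each [-0.001, -0.0008, -0.0002]
wrist [0.5248 0.1204] [0.0599 0.0951] 6.8 0.17452784286007594
wrist [0.5336 0.0439] [0.032  0.0224] 6.8 0.17448189282214013
side [0.5338 0.0652] [0.0611 0.118 ] 18.0 0.1735464150034604
```

{"fn": "servo_tool", "kwargs": {"translation": [[-0.001,0,0.02],[0,0,0.012],[0,0,0],[0,0,0]], "turn": [[0,0,0],[0,0,0],[0,0,0],[0,0,0]]}}

```text
clock: 36.8
tool_pos: [0.53, 0.0858, 0.0977]
eef_rot: [0.665, 0.747, 0.0, 0.0]
contact_force: [-0.5, 0.1, 0.1]
opening: 0.358
finger_force: 25.0
```

```bash
python3 p.py .529 .0863 .0746 6.6 1
```

```text
t 36.8 pos [0.53   0.0858 0.0977] yaw 6.6 q7 -0.13 op 0.358 f 24.99994307756424 [-0.5  0.1  0.1]
tr [[0.0006, -0.0009, 0.0231]] turn each [0.0004, -0.0002, -0.0002]
```

{"fn": "servo_tool", "kwargs": {"translation": [[0,-0.0005,0.01],[0,0,0.006],[0,0,0.004],[0,0,0.002],[0,0,0.0015],[0,0,0]], "turn": [[0,0,0],[0,0,0],[0,0,0],[0,0,0],[0,0,0],[0,0,0]]}}

```text
clock: 37.55
tool_pos: [0.5293, 0.0853, 0.0746]
eef_rot: [0.666, 0.746, 0.0, 0.0]
contact_force: [-1.4, -0.1, 4.9]
opening: 0.359
finger_force: 25.0
```

Contact. I'll open just 4 mm per side, then lift slowly.

{"fn": "servo_tool", "kwargs": {"translation": [[0,0,0],[0,0,0],[0,0,0],[0,0,-0.012],[0,0,-0.02],[0,0,-0.04],[0,0,-0.05],[0,0,-0.05],[0,0,0]], "turn": [[0,0,0],[0,0,0],[0,0,0],[0,0,0],[0,0,0],[0,0,0],[0,0,0],[0,0,0],[0,0,0]], "grip": 0.44}}

```text
clock: 38.67
tool_pos: [0.532, 0.0859, 0.2504]
eef_rot: [0.666, 0.746, 0.004, 0.003]
contact_force: [-0.5, -0.7, -0.5]
opening: 0.443
finger_force: 0.0
```

```bash
python3 - <<'E'
from m import *
C=np.array([.5295,.0868]);a=np.radians(6.6);ex=np.array([np.cos(a),np.sin(a)]);ey=np.array([-ex[1],ex[0]])
for n in('side','top','wrist'):
    s=snap(n,n+'9.png'); W=world(s)
    for c,sz,an,z,st in rects(W,s['img'],.11,.128,(.4,.67,-.05,.25),60): d=np.array(c)-C;print(n,'jig',np.round([d@ex,d@ey],4),np.round(sz,4),round(an,1),round(float(z),4))
    for c,sz,an,z,st in rects(W,s['img'],.05,.075,(.6,.7,.3,.42),40)+rects(W,s['img'],.026,.045,(.4,.47,-.36,-.22),200): print('by',n,np.round(c,4),np.round(sz,4))
st=r.get_state();print(st['clock'],st['tool_pos'],st['contact_force'])
c=cv2.resize(load('side')['img'][90:290,150:420],None,fx=2.9,fy=2.9);cv2.imwrite('pics/fin.png',c[:,:,::-1])
E
```

```text
side jig [ 0.0683 -0.0026] [0.0526 0.1636] 6.6 0.1188
side jig [-0.0021 -0.003 ] [0.0338 0.1632] 6.6 0.1186
side jig [-0.07   -0.0014] [0.0525 0.1649] 6.9 0.1189
by side [0.6562 0.3628] [0.053  0.0369]
by side [ 0.4384 -0.2831] [0.0564 0.0944]
by side [ 0.4143 -0.3047] [0.0528 0.1139]
top jig [ 0.0682 -0.0727] [0.0503 0.0166] 9.3 0.12
by top [0.6573 0.3647] [0.0552 0.0358]
by top [ 0.4303 -0.2858] [0.1053 0.0594]
wrist jig [-0.0694  0.0006] [0.0504 0.1583] 6.9 0.12
wrist jig [-0.0008  0.0003] [0.0321 0.1587] 6.6 0.12
wrist jig [ 0.0689 -0.0007] [0.0501 0.1586] 6.6 0.1199
38.825 [0.52847422 0.08520997 0.24548451] [ 0.22218499 -0.28347572  0.06359432]
```

View pics/fin.png

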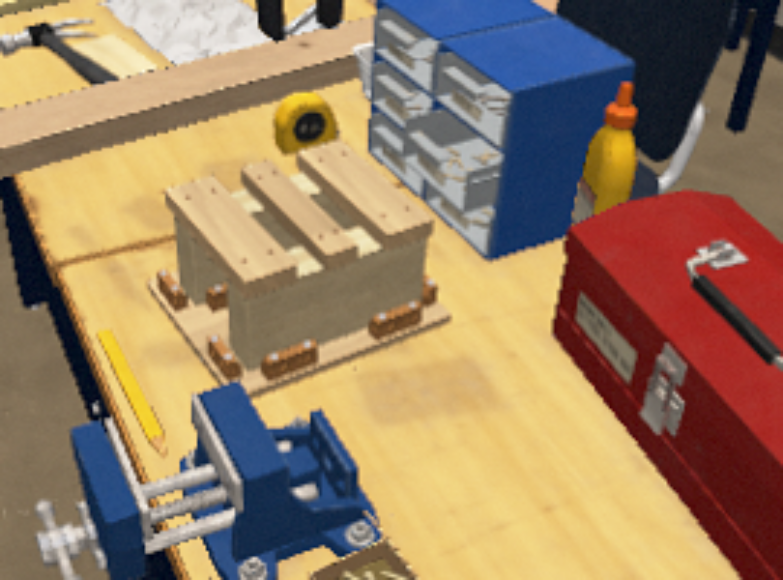

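The picture shows the pallet complete in the jig: three boards at crop (230,230), (300,215) and (365,195) on both seated stringers. All three are within about 3 mm of their places, the gripper is clear, and the tape and carton are where they were.

```bash
python3 -c "
from plant import r
print(r.finish_job())"
```

```text
the job is handed in; nothing more can be done
None
```

The pallet is laid up in the jig and handed in at about 39 s: both stringers are seated in their troughs, the boards measured within about 3 mm of their places, and the carton and tape are where they stood (no verdict was returned).

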